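# Put the spare blades away in a push-latch drawer

## Task

Put the spare-blade case away in the front tray of the yellow drawer. The drawer has no handle: press its front until the push-push catch lets go and it springs out, draw it open, put the case in, then push the drawer shut until the catch holds it again. Press firmly, but do not ram the catch's rubber end stop, and leave the blue drawer shut and the other things on the bench where they are.

Things in the scene. Friction and masses are not known exactly. Their poses are not given: they have to be found in the camera images.
- yellow_front (a point): Centre of the outer face of the yellow drawer's upright front panel: 106 wide, 70 high, 10 mm thick, centre 47 mm and top edge 82 mm above the bench. x points level into the housing (press this way), z up. Moves with the drawer, along -x as it opens. Shut, it sits between the housing's side walls; the housing's top board (86 mm above the bench) begins 22 mm behind their front edges.
- yellow_tray (a point): Middle of the floor of the drawer's front tray, 16 mm above the bench, 62.5 mm behind yellow_front; same axes, moves with the drawer. Tray open on top, 104 mm long (x), 98 mm wide inside, side walls and rear divider 40 mm high; the front panel stands 66 mm above its floor. It lies wholly clear of the housing when the drawer is 0.10 m out.
- drawer_yellow (a joint): How far the yellow drawer is out, m; travel ends at 0.125. Latched: 0 to 0.009. Push-push catch: pressed 4 to 9 mm past latched (3 to 5 N) it trips, then meets a hard rubber stop; both depths differ each time and must be felt. Once let go, a latched drawer springs out to about 0.058, an unlatched one stays held. A short press changes nothing. Ejector 2 to 3.5 N; slide drag 0.5 N plus 22 N per m/s.
- stop_yellow: Rubber end stop of the yellow drawer's catch, out of sight inside the rear of the housing (a peg 14 mm across; origin of no use). About 1 mm after the catch has tripped the drawer's back meets it and the push rises steeply, on top of about 3.5 N for ejector and drag. Loaded with more than 8 N, that is beyond about 11.5 N of push on the drawer front, the catch is rammed.
- drawer_blue (a joint): The same for the blue drawer beside it, which is latched shut and must stay so.
- unit_yellow: Grey fixed housing of the yellow drawer, 116 mm wide (y), 230 mm deep (x), 80 mm high, on a 6 mm rubber base plate. Origin at the middle of its underside, x axis points to its rear, z up. An equal housing with the blue drawer stands right beside it, to either side.
- blade_case: Yellow spare-blade case with a black end cap, a flat box 68 mm long (x), 26 mm wide (y), 14 mm high (z), 60 g or so; origin at the middle of its underside. It lies on the green cutting mat (3 mm thick).
- knife: Yellow and black snap-off knife on the mat, 150 x 27 x 18 mm, loose.
- rotary_tool: Black rotary tool lying on the bench, 225 mm long, 52 mm thick, loose.
- organiser: Blue box with clear lid, 190 x 130 x 44 mm, loose.
- foam_pauldron: Arched black foam armour piece, 170 mm wide, 100 mm high, loose.
- glue_bottle: Glue bottle, 56 mm across, 150 mm high, standing loose.
- marker: Silver marker pen on the mat, 135 mm long, loose.
- foam_scrap: Black foam offcut on the mat, about 100 x 28 x 10 mm, loose.
Things that resemble listed ones, but are neither listed nor needed, are in the scene too. Several things look just like the blade_case: the one meant starts nearest to the robot's base.

How it is judged:
By the outcome, as a careful person would: the job done as asked, in the order asked, and still so for the second after the job is handed in, with the robot touching nothing.
It also fails if it takes over 72 s, if anything falls off the work surface, if the arm or the gripper's body presses on something with over 40 N, if the wrist force passes 120 N, or if a joint passes its speed limit or range.

## Robot

A 6-joint arm with a two-finger parallel gripper is mounted at the origin on the work surface. World frame = base frame: x ahead of the robot, y to its left, z up, the work surface at z = 0. Lengths are in mm, angles in rad, forces in N, time in s.
With the tool pointing down it reaches from about 275 to 750 mm from the base axis. Payload 10.2 kg.
Tool frame: the origin (TCP) lies at the very end of the fingers, on their centre line; the grasp point (between the pads) lies 19 mm behind it; x points along the fingers, y is the direction in which the jaws open and shut, and the axes are right-handed (so a half turn about x gives the same grasp; the last joint's range is limited). The gripper opens to 85 mm and grips with 20 to 120 N. Pads are 22 mm wide; open, the fingers measure 114 mm over their backs; the gripper's body (76 mm by 85 mm) begins 54 mm behind the grasp point. The pads swing forward as they close: fully open they stand 13 mm farther back than shut.
Start: joints at [1.076, 0.313, 1.498, -0, 1.331, -0.223], TCP at [140.957, 505.729, 196.294] pointing down, gripper open.
Joint ranges: [-2.94, 2.94], [-0.97, 2.17], [0.19, 2.56], [-1.23, 4.37], [0.02, 3.11], [-2.88, 2.88]. Speed limits (rad/s): [2.39, 2.39, 3.01, 3.14, 3.14, 3.14].

## Interface

Orientations are given as a unit quaternion [w, x, y, z].
In Python, from rig import ctrl, viewer, order gives the robot as it stands. The module is installed in compiled form; this text tells all that it offers.
- The arm moves only by the tool carry_out, never from a script. Its argument "deltas" is a list of rows, each a list of 7 numbers: the gripper command: -1 is fully open, 1 is shut, values between are in proportion, then the shift along the tool's x, y, z in mm, then the turn, a rotation vector about the tool's x, y, z in degrees. A call has exactly 5 rows; each row is the pose to reach, as a shift and turn from the pose commanded when the call began, along the tool's axes at that moment; what a row does not reach only later rows make up. A row lasts 1/8 s, in which the tool goes at most 62.5 mm and 10.7 degrees, less where a joint would pass 70% of its speed; a pose out of reach is approached as far as the arm can. A call with a gripper value outside its range is refused whole. The fingers move at their own pace and stop on an object; "newtons" is the grip in N (left out, the last holds). Time passes only in rows, so rows that repeat a pose let the fingers close, or fill a call up. It gives the time, the measured TCP pose, the force and the opening at its end, in the units of the state.
- ctrl.sense(): the state, without advancing time (a new reading comes with each control period).
- viewer.capture(name): name is "side" or "top"; returns the picture (480x640x3 uint8, red, green, blue); there is no depth.
- viewer.calibration(name): a dict with "fx", "fy", "cx", "cy" (pixels), "xyz" and "attitude" of the camera in the world. Camera axes: x right, y down, z forward; pixel columns grow to the right and rows downward; lengths in mm; the calibration is good to about 2 mm. A picture is of the moment at which its call begins. calibration takes no time and is no camera call.
- order.finish_job(): hands the job in, once; it reports no verdict.
The state is a dict: "time_s": time; "joints": joint angles; "dq": joint speeds; "tau": joint torques, N m; "eef_pos": TCP position; "ee_rot": TCP orientation; "force": force on the tool from outside, world axes, zero at the start; "wrist_torque": the same for the moment, N m; "grip_width": opening from 0.0 (shut) to 1.0 (fully open).
Only numpy, scipy, OpenCV 4.12 (cv2) and the standard library are available. Lean on these libraries where they do the work, as an engineer would, in place of code of your own. Each camera call takes 0.05 s, during which the arm holds its last target. There are 200 camera calls.

## Working session

There is one attempt and no reset: what is moved stays moved. The work goes in short steps, Python scripts to look and compute and a tool call to move; the robot and the scene stay as the last step left them, time stands still between calls to the robot, and variables do not carry over. Pictures are saved under pics/ and viewed, about 8 in all and at most 12, crops included, and the job is handed in when it is done.

Besides the shell and the picture viewer there is one more tool, called after ">>>" as name(argument=value, ...) on one line, values as JSON. carry_out: Moves the arm, as the interface text tells. Its arguments: {"type":"object","properties":{"deltas":{"type":"array"},"newtons":{"type":"number"}},"required":["deltas"]}

```bash
mkdir -p pics; python3 - <<'E'
from rig import ctrl, viewer, order
import cv2
for n in("top","side"):
    im=viewer.capture(n); cv2.imwrite(f"pics/{n}0.png",im[:,:,::-1]); c=viewer.calibration(n); print(n,c)
print(ctrl.sense())
E
```

```text
top {'fx': 547.9851568811396, 'fy': 547.9851568811396, 'cx': 316.92193309789434, 'cy': 242.54808294116475, 'xyz': array([ 403.76192771,  -73.04145618, 1234.68183691]), 'attitude': array([ 0.07386799, -0.70327653,  0.70418937, -0.06374149])}
side {'fx': 541.7462063658702, 'fy': 541.7462063658702, 'cx': 319.9957185993084, 'cy': 230.1525496714637, 'xyz': array([ 447.47001636, -988.77231483,  660.78306277]), 'attitude': array([-0.4691846 ,  0.87671037, -0.09681747,  0.04325628])}
{'time_s': 0.1, 'joints': array([ 1.07560535e+00,  3.13396974e-01,  1.49832975e+00,  1.26133689e-05,
        1.33101373e+00, -2.23396132e-01]), 'dq': array([-0.00068272, -0.00087633, -0.00094606,  0.00045175,  0.00187195,
        0.00173798]), 'tau': array([ 3.83419465e-03, -4.12903869e+01, -2.60141981e+01, -1.41047963e-04,
        3.06667949e-03,  7.77017635e-05]), 'eef_pos': array([140.82163756, 505.49150937, 195.80263772]), 'ee_rot': array([ 0.70044036,  0.09542115,  0.70073384, -0.09617789]), 'force': array([-0.56989661,  0.57042873, -1.31522872]), 'wrist_torque': array([-0.03808855,  0.00878038,  0.02607951]), 'grip_width': 1.0029597958693761}
```

View pics/top0.png

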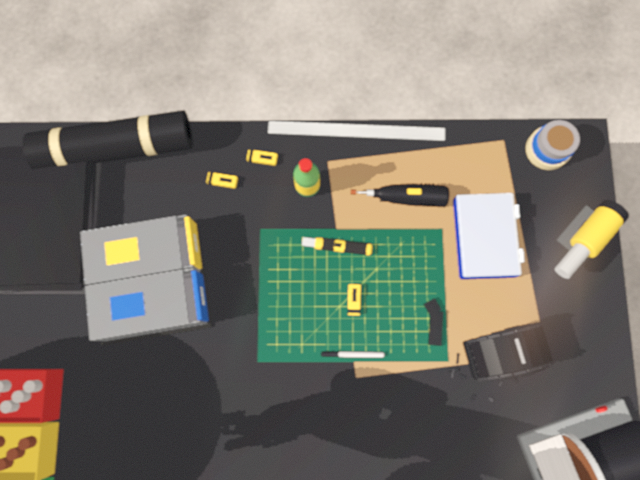

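View pics/side0.png

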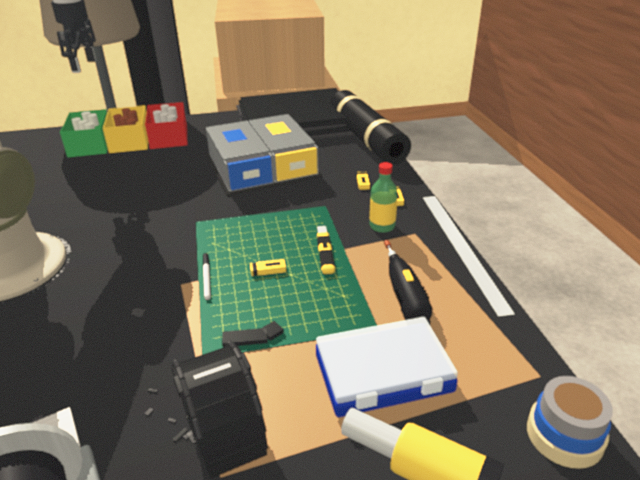

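The top view shows the yellow drawer's housing at about (142,250) with its front at (195,243), and the case on the mat at about (354,298). In the side view the fronts are at (250,172) blue and (297,163) yellow. Next I'll write helpers and view enlarged crops.

```bash
cat > h.py <<'E'
import numpy as np, cv2
from scipy.spatial.transform import Rotation as R
from rig import ctrl, viewer, order
def rot(q): return R.from_quat(np.roll(np.asarray(q,float),-1))
def ray(n,u,v):
    c=viewer.calibration(n); d=rot(c["attitude"]).apply([(u-c["cx"])/c["fx"],(v-c["cy"])/c["fy"],1]); return c["xyz"],d
def p2w(n,u,v,z):
    o,d=ray(n,u,v); return o+d*(z-o[2])/d[2]
def w2p(n,p):
    c=viewer.calibration(n); q=rot(c["attitude"]).inv().apply(np.atleast_2d(p)-c["xyz"]); return np.c_[c["fx"]*q[:,0]/q[:,2]+c["cx"],c["fy"]*q[:,1]/q[:,2]+c["cy"]]
def snap(n,name,x0,y0,w,h,k):
    im=viewer.capture(n)[:,:,::-1]; cv2.imwrite(f"pics/{name}_full.png",im)
    cv2.imwrite(f"pics/{name}.png",cv2.resize(im[y0:y0+h,x0:x0+w],None,fx=k,fy=k,interpolation=cv2.INTER_CUBIC))
E
python3 - <<'E'
from h import *
a=cv2.imread("pics/top0.png"); b=cv2.imread("pics/side0.png")
f=lambda im,x,y,w,h:cv2.resize(im[y:y+h,x:x+w],None,fx=5,fy=5,interpolation=cv2.INTER_CUBIC)
# left: top housing 75..215 x 210..345 ; right: case
A=f(a,120,212,95,120);B=f(a,334,276,40,46);C=f(b,245,250,50,35)
o=np.zeros((600,800,3),np.uint8);o[:600,:475]=A;o[:230,500:700]=B;o[300:475,500:750]=C
cv2.imwrite("pics/c1.png",o)
print(w2p("top",[[0,0,0],[300,0,0],[0,300,0]]).round(),w2p("side",[[0,0,0],[300,0,0],[0,300,0]]).round())
for p in[(354,298),(262,157),(222,180)]: print(p2w("top",*p,17).round())
for p in[(81,230),(185,217),(91,340),(197,322)]: print(p2w("top",*p,86).round())
E
```

```text
[[290. 550.]
 [292. 399.]
 [146. 549.]] [[  6. 266.]
 [158. 246.]
 [ 38. 194.]]
[ 519. -138.   17.]
[849.  73.  17.]
[793. 165.  17.]
[660. 453.  86.]
[688. 229.  86.]
[426. 413.  86.]
[462. 193.  86.]
```

View pics/c1.png

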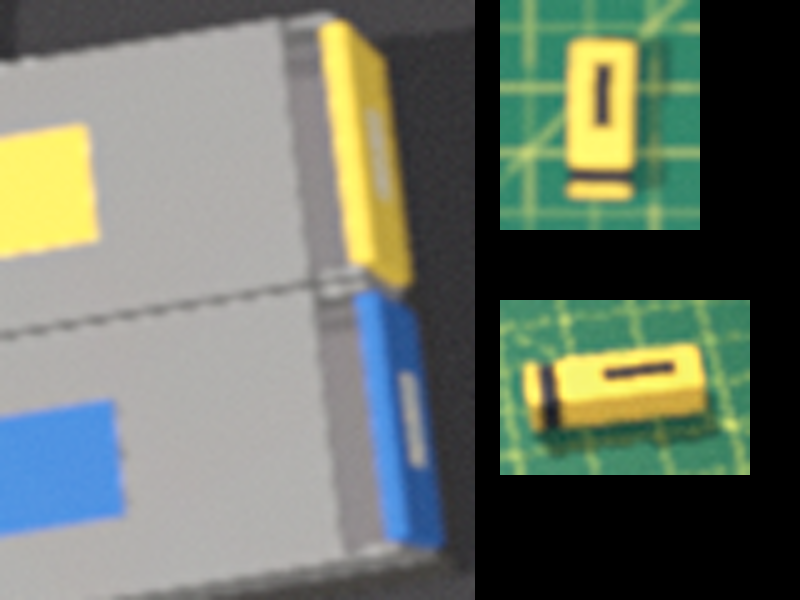

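The crop gives the yellow panel's top outer edge running from (189,216.5) to (195.5,265). The case's top face spans about (347.5–361.5, 283.5–316), with its long axis near world x and the cap at the near end.

```bash
python3 - <<'E'
from h import *
np.set_printoptions(suppress=True,precision=1)
T=lambda u,v,z:p2w("top",120+u/5,212+v/5,z)
a,b=T(345,22,82),T(378,265,82); print("front top outer",a,b,(a+b)/2,np.hypot(*(a-b)[:2]),np.degrees(np.arctan2(*(a-b)[1::-1])))
a,b=T(320,28,82),T(352,262,82); print("front top inner",a,b,(a+b)/2)
a,b=T(283,20,86),T(345,555,86); print("board edge",a,b,np.degrees(np.arctan2(*(a-b)[1::-1])))
a,b=T(85,125,86),T(98,242,86); print("label",np.degrees(np.arctan2(*(a-b)[1::-1])))
# case
im=cv2.imread("pics/top0.png"); hsv=cv2.cvtColor(im,cv2.COLOR_BGR2HSV)
m=cv2.inRange(hsv,(20,120,110),(32,255,255)); m[:278]=0;m[322:]=0;m[:,:340]=0;m[:,368:]=0
m=cv2.morphologyEx(m,cv2.MORPH_OPEN,np.ones((3,3)))
c=cv2.minAreaRect(cv2.findNonZero(m)); bx=cv2.boxPoints(c); print(c)
w=np.array([p2w("top",*p,16) for p in bx]);print(w,w.mean(0))
im=cv2.imread("pics/side0.png"); hsv=cv2.cvtColor(im,cv2.COLOR_BGR2HSV)
S=lambda u,v,z:p2w("side",245+(u-500)/5,250+(v-300)/5,z)
# side top-face corners of case
for p in [(525,363),(697,345),(706,382),(545,398)]: print("side case top",S(*p,17))
print("side yellow front top edge",p2w("side",274,152,82),p2w("side",316,147,82))
s=ctrl.sense();print(rot(s["ee_rot"]).as_matrix())
E
```

```text
front top outer [690.  221.5  82. ] [583.2 202.5  82. ] [636.6 212.   82. ] 108.45935978877624 10.08312478708977
front top inner [687.4 232.2  82. ] [584.5 213.7  82. ] [636. 223.  82.]
board edge [690.  247.4  86. ] [460.4 210.   86. ] 9.24970061119153
label 9.829481985475956
((354.0, 299.5), (31.0, 12.0), 90.0)
[[ 549.9 -124.9   16. ]
 [ 549.9 -151.6   16. ]
 [ 481.1 -150.6   16. ]
 [ 481.2 -124.1   16. ]] [ 515.5 -137.8   16. ]
side case top [ 482.3 -126.2   17. ]
side case top [ 550.2 -130.1   17. ]
side case top [ 549.8 -154.6   17. ]
side case top [ 487.5 -150.3   17. ]
side yellow front top edge [583.7 222.8  82. ] [689.8 225.9  82. ]
[[-0.   0.3  1. ]
 [-0.   1.  -0.3]
 [-1.  -0.  -0. ]]
```

```bash
cat >> h.py <<'E'
import json,sys
def tool(th): # tool pointing down, jaw axis (tool y) at world angle th deg
    a=np.radians(th); y=np.array([np.cos(a),np.sin(a),0]); x=np.array([0,0,-1.]); return R.from_matrix(np.c_[x,y,np.cross(x,y)])
def cmd(): return json.load(open("cmd.json"))
def plan(pos,th,ncalls=1,grip=1):
    "rows from the commanded pose (cmd.json: x,y,z,th) to the target; updates cmd.json"
    c=np.array(cmd()); t=np.array([*pos,th]); print("dist",np.linalg.norm((t-c)[:3]).round())
    for k in range(ncalls):
        b=c+(t-c)/(ncalls-k); l=tool(c[3]).inv().apply((b-c)[:3]).round(1); w=round(-(b[3]-c[3]),1)
        print([[grip,*(np.round(l*i/5,1)),round(w*i/5,1),0,0] for i in range(1,6)].__repr__().replace("np.float64",""))
        c=np.array([*(c[:3]+tool(c[3]).apply(l)),c[3]-w])
    json.dump(c.tolist(),open("cmd.json","w"))
F=np.array([636.5,213.]);TH=99.7
D=np.array([np.cos(np.radians(TH)),np.sin(np.radians(TH))])
def st():
    s=ctrl.sense(); y=rot(s["ee_rot"]).as_matrix()[:,1]; print(round(s["time_s"],2),s["eef_pos"].round(1),"th",np.degrees(np.arctan2(y[1],y[0])).round(2),"F",s["force"].round(2),"Fd",(s["force"][:2]@D).round(2),"w",round(s["grip_width"],3))
E
python3 - <<'E'
from h import *
st(); s=ctrl.sense(); y=rot(s["ee_rot"]).as_matrix()[:,1]; th=float(np.degrees(np.arctan2(y[1],y[0])))
json.dump([140.957,505.729,196.294,th],open("cmd.json","w"))
plan([*(F-45*D),170],TH,3)
plan([*(F-45*D),35],TH,1)
print(w2p("top",[[*(F-45*D),35]]),w2p("side",[[*(F-45*D),35]]), w2p("top",[[*F,82]]))
E
```

```text
0.1 [140.8 505.5 195.8] th 74.43 F [-0.57  0.57 -1.32] Fd 0.66 w 1.003
dist 606.0
[[1, (1.8), (-12.6), (38.3), (-1.7), 0, 0], [1, (3.5), (-25.3), (76.7), (-3.4), 0, 0], [1, (5.3), (-37.9), (115.0), (-5.0), 0, 0], [1, (7.0), (-50.6), (153.4), (-6.7), 0, 0], [1, (8.8), (-63.2), (191.7), (-8.4), 0, 0]]
[[1, (1.7), (-18.1), (36.1), (-1.7), 0, 0], [1, (3.5), (-36.2), (72.2), (-3.4), 0, 0], [1, (5.2), (-54.3), (108.2), (-5.0), 0, 0], [1, (7.0), (-72.4), (144.3), (-6.7), 0, 0], [1, (8.7), (-90.5), (180.4), (-8.4), 0, 0]]
[[1, (1.8), (-23.2), (33.1), (-1.7), 0, 0], [1, (3.5), (-46.4), (66.1), (-3.4), 0, 0], [1, (5.3), (-69.6), (99.2), (-5.1), 0, 0], [1, (7.0), (-92.8), (132.2), (-6.8), 0, 0], [1, (8.8), (-116.0), (165.3), (-8.5), 0, 0]]
dist 135.0
[[1, (27.0), (0.0), (-0.0), (0.0), 0, 0], [1, (54.0), (0.0), (-0.0), (0.0), 0, 0], [1, (81.0), (0.0), (-0.0), (0.0), 0, 0], [1, (108.0), (0.0), (-0.0), (0.0), 0, 0], [1, (135.0), (0.0), (-0.0), (0.0), 0, 0]]
[[216.69455903 241.30733361]] [[302.84687511 176.32102145]] [[191.7928494  240.54023991]]
```

>>> carry_out(deltas=[[1,1.8,-12.6,38.3,-1.7,0,0],[1,3.5,-25.3,76.7,-3.4,0,0],[1,5.3,-37.9,115.0,-5.0,0,0],[1,7.0,-50.6,153.4,-6.7,0,0],[1,8.8,-63.2,191.7,-8.4,0,0]])

```text
time_s: 0.72
eef_pos: [309.5, 392.4, 187.2]
ee_rot: [0.706, 0.044, 0.706, -0.044]
force: [-0.0, -0.1, -0.5]
grip_width: -0.002
```

>>> carry_out(deltas=[[1,1.7,-18.1,36.1,-1.7,0,0],[1,3.5,-36.2,72.2,-3.4,0,0],[1,5.2,-54.3,108.2,-5.0,0,0],[1,7.0,-72.4,144.3,-6.7,0,0],[1,8.7,-90.5,180.4,-8.4,0,0]])

```text
time_s: 1.35
eef_pos: [477.2, 280.2, 178.4]
ee_rot: [0.707, -0.008, 0.707, 0.008]
force: [0.1, 0.4, 0.7]
grip_width: 0.0
```

>>> carry_out(deltas=[[1,1.8,-23.2,33.1,-1.7,0,0],[1,3.5,-46.4,66.1,-3.4,0,0],[1,5.3,-69.6,99.2,-5.1,0,0],[1,7.0,-92.8,132.2,-6.8,0,0],[1,8.8,-116.0,165.3,-8.5,0,0]])

```text
time_s: 1.98
eef_pos: [644.9, 167.8, 169.5]
ee_rot: [0.704, -0.06, 0.705, 0.06]
force: [-0.3, -0.1, -0.5]
grip_width: 0.005
```

>>> carry_out(deltas=[[1,27,0,0,0,0,0],[1,54,0,0,0,0,0],[1,81,0,0,0,0,0],[1,108,0,0,0,0,0],[1,135,0,0,0,0,0]])

```text
time_s: 2.6
eef_pos: [643.8, 168.6, 33.7]
ee_rot: [0.704, -0.06, 0.705, 0.06]
force: [0.1, -0.0, 0.0]
grip_width: 0.001
```

```bash
python3 - <<'E'
from h import *
st();snap("top","t1",110,200,133,130,4);st()
im=cv2.imread("pics/t1.png");snap("side","s1",215,100,133,100,4)
st();b=cv2.imread("pics/s1.png");cv2.imwrite("pics/c2.png",cv2.resize(np.vstack([im,b]),None,fx=.64,fy=.64) if 0 else np.hstack([cv2.resize(im,(400,391)),cv2.copyMakeBorder(cv2.resize(b,(400,300)),0,91,0,0,0)]))
print(cmd())
E
```

```text
2.6 [643.8 168.6  33.7] th 99.73 F [ 0.08 -0.02  0.01] Fd -0.03 w 0.001
2.65 [641.8 168.4  29.7] th 99.72 F [-1.19 -0.21 -2.96] Fd -0.01 w 0.003
2.7 [642.1 168.4  31.5] th 99.73 F [ 0.43 -0.41 -0.55] Fd -0.48 w -0.001
[644.0871582788614, 168.63419784096413, 34.994, 99.72713871291353]
```

View pics/c2.png

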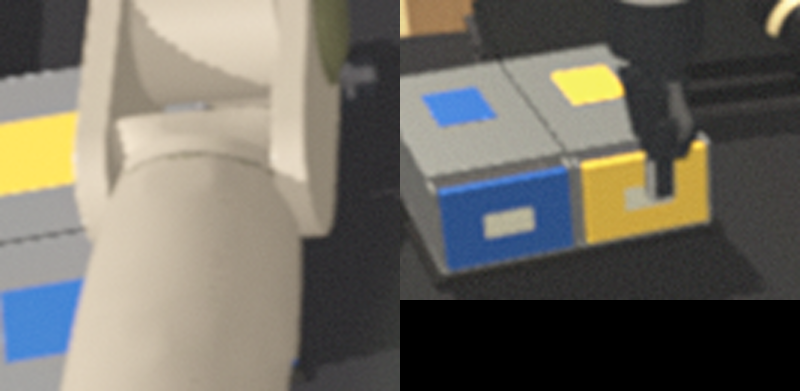

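The side view shows the shut fingers in front of the yellow panel at about (665,180) of the crop, near its middle. The top view is hidden by the forearm. I'll start the slow press.

>>> carry_out(deltas=[[1,0,6,0,0,0,0],[1,0,12,0,0,0,0],[1,0,17,0,0,0,0],[1,0,20,0,0,0,0],[1,0,21,0,0,0,0]])

```text
time_s: 3.32
eef_pos: [640.5, 189.6, 35.2]
ee_rot: [0.705, -0.06, 0.704, 0.06]
force: [0.1, -0.1, 0.5]
grip_width: -0.001
```

>>> carry_out(deltas=[[1,0,0.8,0,0,0,0],[1,0,1.6,0,0,0,0],[1,0,2.4,0,0,0,0],[1,0,3.2,0,0,0,0],[1,0,4,0,0,0,0]])

```text
time_s: 3.95
eef_pos: [639.9, 193.3, 35.0]
ee_rot: [0.705, -0.06, 0.705, 0.06]
force: [-0.1, 0.8, 0.6]
grip_width: -0.001
```

>>> carry_out(deltas=[[1,0,0.8,0,0,0,0],[1,0,1.6,0,0,0,0],[1,0,2.4,0,0,0,0],[1,0,3.2,0,0,0,0],[1,0,4,0,0,0,0]])

```text
time_s: 4.58
eef_pos: [639.2, 197.3, 35.0]
ee_rot: [0.705, -0.06, 0.705, 0.06]
force: [-0.4, 0.8, 0.1]
grip_width: -0.003
```

>>> carry_out(deltas=[[1,0,0.6,0,0,0,0],[1,0,1.2,0,0,0,0],[1,0,1.8,0,0,0,0],[1,0,2.4,0,0,0,0],[1,0,3,0,0,0,0]])

```text
time_s: 5.2
eef_pos: [638.8, 199.7, 35.0]
ee_rot: [0.705, -0.06, 0.705, 0.06]
force: [-0.1, -3.4, 0.2]
grip_width: -0.001
```

>>> carry_out(deltas=[[1,0,0.4,0,0,0,0],[1,0,0.8,0,0,0,0],[1,0,1.2,0,0,0,0],[1,0,1.6,0,0,0,0],[1,0,2,0,0,0,0]])

```text
time_s: 5.82
eef_pos: [638.4, 202.2, 35.0]
ee_rot: [0.705, -0.06, 0.705, 0.06]
force: [1.1, -4.5, 0.4]
grip_width: 0.0
```

>>> carry_out(deltas=[[1,0,0.3,0,0,0,0],[1,0,0.6,0,0,0,0],[1,0,0.9,0,0,0,0],[1,0,1.0,0,0,0,0],[1,0,1,0,0,0,0]])

```text
time_s: 6.45
eef_pos: [638.2, 203.2, 35.0]
ee_rot: [0.705, -0.06, 0.705, 0.06]
force: [0.6, -4.1, 0.4]
grip_width: -0.003
```

>>> carry_out(deltas=[[1,0,0.3,0,0,0,0],[1,0,0.6,0,0,0,0],[1,0,0.9,0,0,0,0],[1,0,1.0,0,0,0,0],[1,0,1,0,0,0,0]])

```text
time_s: 7.08
eef_pos: [638.0, 204.1, 35.0]
ee_rot: [0.705, -0.06, 0.705, 0.06]
force: [1.1, -4.1, 0.2]
grip_width: -0.002
```

>>> carry_out(deltas=[[1,0,0.3,0,0,0,0],[1,0,0.6,0,0,0,0],[1,0,0.8,0,0,0,0],[1,0,0.8,0,0,0,0],[1,0,0.8,0,0,0,0]])

```text
time_s: 7.7
eef_pos: [637.9, 205.0, 35.0]
ee_rot: [0.705, -0.06, 0.705, 0.06]
force: [1.1, -3.9, 0.4]
grip_width: -0.001
```

>>> carry_out(deltas=[[1,0,0.3,0,0,0,0],[1,0,0.6,0,0,0,0],[1,0,0.8,0,0,0,0],[1,0,0.8,0,0,0,0],[1,0,0.8,0,0,0,0]])

```text
time_s: 8.32
eef_pos: [637.7, 205.7, 35.0]
ee_rot: [0.705, -0.06, 0.705, 0.06]
force: [1.1, -3.8, 1.0]
grip_width: -0.001
```

>>> carry_out(deltas=[[1,0,0.3,0,0,0,0],[1,0,0.6,0,0,0,0],[1,0,0.7,0,0,0,0],[1,0,0.7,0,0,0,0],[1,0,0.7,0,0,0,0]])

```text
time_s: 8.95
eef_pos: [637.6, 206.4, 35.0]
ee_rot: [0.705, -0.06, 0.705, 0.06]
force: [2.0, -3.7, -0.4]
grip_width: -0.002
```

>>> carry_out(deltas=[[1,0,0.3,0,0,0,0],[1,0,0.6,0,0,0,0],[1,0,0.7,0,0,0,0],[1,0,0.7,0,0,0,0],[1,0,0.7,0,0,0,0]])

```text
time_s: 9.57
eef_pos: [637.5, 207.0, 35.0]
ee_rot: [0.705, -0.06, 0.705, 0.06]
force: [0.9, -3.5, 0.6]
grip_width: 0.001
```

>>> carry_out(deltas=[[1,0,0.3,0,0,0,0],[1,0,0.6,0,0,0,0],[1,0,0.7,0,0,0,0],[1,0,0.7,0,0,0,0],[1,0,0.7,0,0,0,0]])

```text
time_s: 10.2
eef_pos: [637.5, 207.3, 35.0]
ee_rot: [0.705, -0.06, 0.705, 0.06]
force: [1.4, -6.1, -0.0]
grip_width: -0.002
```

The push jumped to 6.3 N with little travel, so the drawer is on the stop and the catch has tripped. I'll back off.

>>> carry_out(deltas=[[1,0,-10,0,0,0,0],[1,0,-30,0,0,0,0],[1,0,-50,0,0,0,0],[1,0,-75,0,0,0,0],[1,0,-100,0,0,0,0]])

```text
time_s: 10.82
eef_pos: [654.4, 107.3, 35.0]
ee_rot: [0.705, -0.06, 0.705, 0.06]
force: [0.5, -0.2, 0.4]
grip_width: 0.005
```

>>> carry_out(deltas=[[1,-20,0,0,0,0,0],[1,-45,0,0,0,0,0],[1,-70,0,0,0,0,0],[1,-90,0,0,0,0,0],[1,-100,0,0,0,0,0]])

```text
time_s: 11.45
eef_pos: [654.7, 108.2, 136.1]
ee_rot: [0.705, -0.06, 0.704, 0.06]
force: [-0.0, -0.7, -0.3]
grip_width: -0.003
```

```bash
python3 - <<'E'
from h import *
c=np.array(cmd()); c[:3]+=tool(c[3]).apply([-100,39.7-100,0]); json.dump(c.tolist(),open("cmd.json","w")); print(c)
st();snap("side","s2",190,80,200,150,4)
E
```

```text
[654.27522008 109.20109766 134.994       99.72713871]
11.45 [654.7 108.2 136.1] th 99.68 F [-0.03 -0.68 -0.32] Fd -0.66 w -0.003
```

View pics/s2.png

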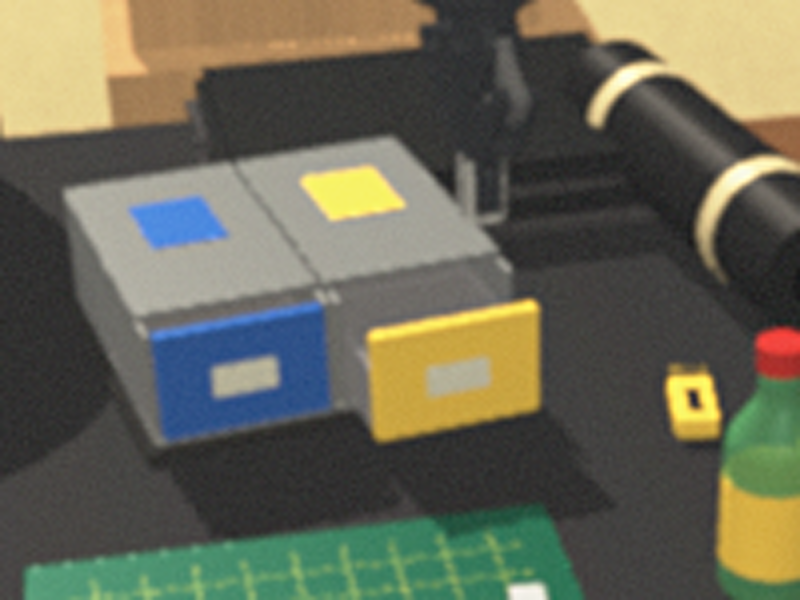

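The drawer has sprung out: in this crop its panel's top edge runs from (368,335) to (538,302). Blue is still shut at (240,375).

```bash
python3 - <<'E'
from h import *
a,b=p2w("side",190+368/4,80+335/4,82),p2w("side",190+538/4,80+302/4,82);m=((a+b)/2)[:2]
print(a,b,m,"s",(m-F)@D, "latched side est", (np.array([636.7,224.4])-F)@D)
print("contact s",(np.array([638.9,199.4])-F)@D+14.5)
plan([*(F-23*D),110],TH); plan([*(F-23*D),50],TH); plan([*(F-90*D),50],TH)
E
```

```text
[593.06376344 155.01901265  82.        ] [699.93574366 173.91933447  82.        ] [646.49975355 164.46917356] s -49.521856249717956 latched side est 11.203321671699928
contact s 0.6900583094355959
dist 86.0
[[1, (5.0), (16.5), (0.0), (0.0), 0, 0], [1, (10.0), (32.9), (0.0), (0.0), 0, 0], [1, (15.0), (49.4), (0.0), (0.0), 0, 0], [1, (20.0), (65.8), (0.0), (0.0), 0, 0], [1, (25.0), (82.3), (0.0), (0.0), 0, 0]]
dist 60.0
[[1, (12.0), (0.0), (0.0), (0.0), 0, 0], [1, (24.0), (0.0), (0.0), (0.0), 0, 0], [1, (36.0), (0.0), (0.0), (0.0), 0, 0], [1, (48.0), (0.0), (0.0), (0.0), 0, 0], [1, (60.0), (0.0), (0.0), (0.0), 0, 0]]
dist 67.0
[[1, (-0.0), (-13.4), (-0.0), (0.0), 0, 0], [1, (-0.0), (-26.8), (-0.0), (0.0), 0, 0], [1, (-0.0), (-40.2), (-0.0), (0.0), 0, 0], [1, (-0.0), (-53.6), (-0.0), (0.0), 0, 0], [1, (-0.0), (-67.0), (-0.0), (0.0), 0, 0]]
```

>>> carry_out(deltas=[[1,0,18,0,0,0,0],[1,5,38,0,0,0,0],[1,15,60,0,0,0,0],[1,20,80,0,0,0,0],[1,25,88.3,0,0,0,0]])

```text
time_s: 12.12
eef_pos: [638.8, 198.0, 109.3]
ee_rot: [0.704, -0.061, 0.705, 0.061]
force: [-0.0, -0.4, 0.3]
grip_width: 0.0
```

>>> carry_out(deltas=[[1,5,0,0,0,0,0],[1,20,0,0,0,0,0],[1,36,0,0,0,0,0],[1,50,0,0,0,0,0],[1,60,0,0,0,0,0]])

```text
time_s: 12.75
eef_pos: [639.1, 196.0, 48.7]
ee_rot: [0.704, -0.06, 0.705, 0.06]
force: [-1.1, -0.0, -0.1]
grip_width: -0.004
```

>>> carry_out(deltas=[[1,0,-12,0,0,0,0],[1,0,-28,0,0,0,0],[1,0,-44,0,0,0,0],[1,0,-60,0,0,0,0],[1,0,-73,0,0,0,0]])

```text
time_s: 13.38
eef_pos: [652.0, 122.9, 50.2]
ee_rot: [0.705, -0.06, 0.705, 0.06]
force: [-0.7, -0.2, 0.3]
grip_width: 0.002
```

```bash
python3 - <<'E'
from h import *
c=np.array(cmd()); c[:2]=F-90*D; c[2]=50; json.dump(c.tolist(),open("cmd.json","w"))
plan([*(F-84*D),50],TH); plan([*(F-84*D),135],TH); plan([516.5,-139,120],88,2,-1)
E
```

```text
dist 6.0
[[1, (0.0), (1.2), (0.0), (0.0), 0, 0], [1, (0.0), (2.4), (0.0), (0.0), 0, 0], [1, (0.0), (3.6), (0.0), (0.0), 0, 0], [1, (0.0), (4.8), (0.0), (0.0), 0, 0], [1, (0.0), (6.0), (0.0), (0.0), 0, 0]]
dist 85.0
[[1, (-17.0), (-0.0), (0.0), (0.0), 0, 0], [1, (-34.0), (-0.0), (0.0), (0.0), 0, 0], [1, (-51.0), (-0.0), (0.0), (0.0), 0, 0], [1, (-68.0), (-0.0), (0.0), (0.0), 0, 0], [1, (-85.0), (-0.0), (0.0), (0.0), 0, 0]]
dist 301.0
[[-1, (1.5), (-24.3), (-17.8), (1.2), 0, 0], [-1, (3.0), (-48.5), (-35.6), (2.4), 0, 0], [-1, (4.5), (-72.8), (-53.3), (3.5), 0, 0], [-1, (6.0), (-97.0), (-71.1), (4.7), 0, 0], [-1, (7.5), (-121.3), (-88.9), (5.9), 0, 0]]
[[-1, (1.5), (-26.0), (-15.2), (1.2), 0, 0], [-1, (3.0), (-52.0), (-30.4), (2.3), 0, 0], [-1, (4.5), (-77.9), (-45.5), (3.5), 0, 0], [-1, (6.0), (-103.9), (-60.7), (4.6), 0, 0], [-1, (7.5), (-129.9), (-75.9), (5.8), 0, 0]]
```

>>> carry_out(deltas=[[1,0,2,0,0,0,0],[1,0,5,0,0,0,0],[1,-10,6,0,0,0,0],[1,-48,6,0,0,0,0],[1,-85,6,0,0,0,0]])

```text
time_s: 14.0
eef_pos: [650.6, 130.8, 136.8]
ee_rot: [0.705, -0.06, 0.704, 0.06]
force: [0.2, -0.4, 0.2]
grip_width: 0.001
```

>>> carry_out(deltas=[[-1,1.5,-24.3,-17.8,1.2,0,0],[-1,3.0,-48.5,-35.6,2.4,0,0],[-1,4.5,-72.8,-53.3,3.5,0,0],[-1,6.0,-97.0,-71.1,4.7,0,0],[-1,7.5,-121.3,-88.9,5.9,0,0]])

```text
time_s: 14.62
eef_pos: [583.3, -4.7, 128.3]
ee_rot: [0.707, -0.024, 0.706, 0.024]
force: [-0.1, 0.2, 0.4]
grip_width: 0.999
```

>>> carry_out(deltas=[[-1,1.5,-26.0,-15.2,1.2,0,0],[-1,3.0,-52.0,-30.4,2.3,0,0],[-1,4.5,-78.0,-45.5,3.5,0,0],[-1,6.0,-106.0,-62.0,4.6,0,0],[-1,7.5,-129.9,-75.9,5.8,0,0]])

```text
time_s: 15.25
eef_pos: [516.3, -139.7, 120.8]
ee_rot: [0.707, 0.012, 0.707, -0.012]
force: [0.0, -0.4, -0.5]
grip_width: 0.998
```

```bash
python3 - <<'E'
from h import *
st();snap("side","s3",200,105,200,190,3);snap("top","t3",100,190,300,140,3)
st();a=cv2.imread("pics/s3.png")[:, :];b=cv2.imread("pics/t3.png");print(cmd())
o=np.zeros((590,800,3),np.uint8);A=cv2.resize(a,None,fx=.52,fy=.52);B=cv2.resize(b[:, :390],None,fx=1.2,fy=1.2)
o[:A.shape[0],:A.shape[1]]=A;o[:B.shape[0],320:320+B.shape[1]]=B[:, :480];cv2.imwrite("pics/c3.png",o)
E
```

```text
15.25 [ 516.3 -139.7  120.8] th 88.01 F [ 0.03 -0.36 -0.48] Fd -0.36 w 0.998
15.35 [ 516.  -140.5  120.7] th 87.9 F [ 0.03 -0.01  0.17] Fd -0.01 w 1.0
[516.4623973860157, -139.05229695473787, 120.0, 88.02713871291353]
```

View pics/c3.png

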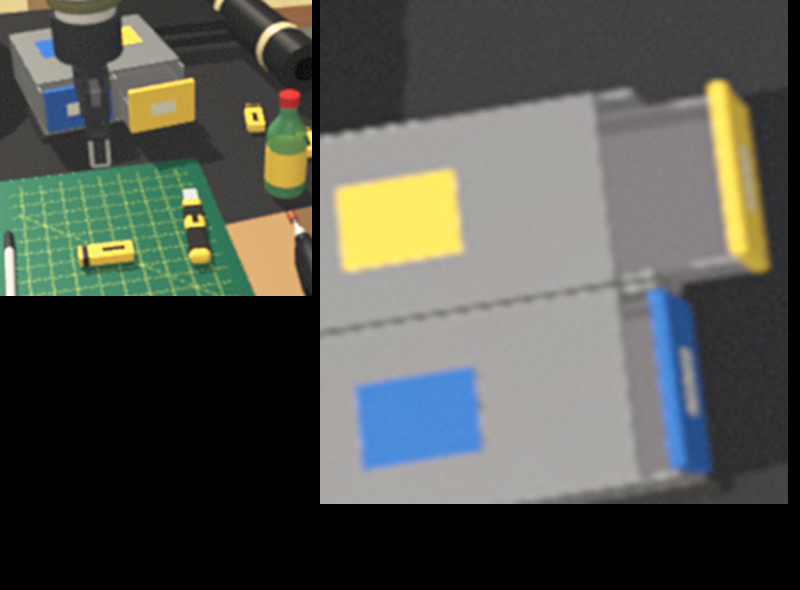

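The top view shows the yellow panel's top outer edge running from (728,82) to (757,268) in the composite, with blue still in line. The case on the mat is undisturbed.

```bash
python3 - <<'E'
from h import *
g=lambda u,v,z:p2w("top",100+(u-320)/3.6,190+v/3.6,z)
for q in [(728,82),(757,268)],[(708,84),(733,258)]:
    a,b=g(*q[0],82),g(*q[1],82);m=((a+b)/2)[:2];print(a,b,m,"s",(m-F)@D,"lat",(m-F)@[D[1],-D[0]])
print(w2p("side",[[516,-140,120.7]]),(np.array([190+0,0])))
plan([516.5,-139,50],88,1,-1);plan([516.5,-139,4.5],88,1,-1)
E
```

```text
[697.93212386 168.75484944  82.        ] [584.30912053 147.34085737  82.        ] [641.12062219 158.04785341] s -54.94504729853845 lat -4.704289760101117
[696.73078234 180.81941864  82.        ] [590.33903594 161.81857608  82.        ] [643.53490914 171.31899736] s -42.27041637350607 lat -0.08847193393034658
[[264.11260437 219.78798458]] [190   0]
dist 70.0
[[-1, (14.0), (0.0), (0.0), (0.0), 0, 0], [-1, (28.0), (0.0), (0.0), (0.0), 0, 0], [-1, (42.0), (0.1), (0.0), (0.0), 0, 0], [-1, (56.0), (0.1), (0.0), (0.0), 0, 0], [-1, (70.0), (0.1), (0.0), (0.0), 0, 0]]
dist 46.0
[[-1, (9.1), (-0.0), (0.0), (0.0), 0, 0], [-1, (18.2), (-0.0), (0.0), (0.0), 0, 0], [-1, (27.3), (-0.0), (0.0), (0.0), 0, 0], [-1, (36.4), (-0.0), (0.0), (0.0), 0, 0], [-1, (45.5), (-0.0), (0.0), (0.0), 0, 0]]
```

The drawer still looks only about 55 mm out, so the hook seems not to have carried it. I'll check that numerically.

```bash
cat >> h.py <<'E'
def panel(im,n="side",box=(240,130,350,230)):
    "yellow panel blob in a BGR picture: bounding box, area"
    m=cv2.inRange(cv2.cvtColor(im,cv2.COLOR_BGR2HSV),(18,120,90),(33,255,255)); x0,y0,x1,y1=box
    k=np.zeros_like(m);k[y0:y1,x0:x1]=m[y0:y1,x0:x1]
    _,_,s,c=cv2.connectedComponentsWithStats(k); o=np.argsort(-s[1:,4])[:3]+1
    for i in o: print(n,s[i].tolist(),c[i].round(1))
E
python3 - <<'E'
from h import *
for f in ("side0","s1_full","s2_full","s3_full"): print(f);panel(cv2.imread(f"pics/{f}.png"))
for s in (0,-56,-115): print(s,w2p("side",[[*(F+s*D),47]]))
# restore cmd (the descent was not executed)
json.dump([516.46,-139.05,120,88.03],open("cmd.json","w"))
plan([*(F-17*D),135],TH,2,1);plan([*(F-17*D),45],TH,1,1)
E
```

```text
side0
side [275, 147, 42, 34, 1001] [295.8 163. ]
side [269, 130, 21, 5, 67] [278.6 131.3]
s1_full
side [275, 147, 42, 34, 854] [294.7 164.4]
side [270, 130, 20, 5, 66] [278.7 131.3]
s2_full
side [282, 155, 43, 36, 1080] [303.2 172.1]
side [270, 130, 20, 5, 67] [278.6 131.3]
s3_full
side [282, 155, 43, 36, 1081] [303.2 172.1]
side [278, 130, 12, 4, 36] [282.8 131.1]
0 [[296.42071132 164.21869201]]
-56 [[304.26815051 173.89562653]]
-115 [[313.11942108 184.81041842]]
dist 357.0
[[1, (-1.5), (33.9), (11.1), (-1.2), 0, 0], [1, (-3.0), (67.9), (22.3), (-2.3), 0, 0], [1, (-4.5), (101.8), (33.4), (-3.5), 0, 0], [1, (-6.0), (135.8), (44.6), (-4.6), 0, 0], [1, (-7.5), (169.7), (55.7), (-5.8), 0, 0]]
[[1, (-1.5), (32.6), (14.5), (-1.2), 0, 0], [1, (-3.0), (65.2), (29.0), (-2.4), 0, 0], [1, (-4.5), (97.9), (43.5), (-3.5), 0, 0], [1, (-6.0), (130.5), (58.0), (-4.7), 0, 0], [1, (-7.5), (163.1), (72.5), (-5.9), 0, 0]]
dist 90.0
[[1, (18.0), (0.0), (-0.0), (0.0), 0, 0], [1, (36.0), (0.0), (-0.0), (0.0), 0, 0], [1, (54.0), (0.0), (-0.0), (0.0), 0, 0], [1, (72.0), (0.0), (-0.0), (0.0), 0, 0], [1, (90.0), (0.0), (-0.0), (0.0), 0, 0]]
```

The panel sits at the same pixel to within 0.1 px before and after the pull, so it never moved. This time I'll go back and grip the panel between the jaws, which also confirms contact.

```bash
python3 - <<'E'
from h import *
json.dump([516.46,-139.05,120,88.03],open("cmd.json","w"))
plan([*(F-49*D),140],TH,2,-.06);plan([*(F-49*D),45],TH,1,-.06)
E
```

```text
dist 330.0
[[-0.06, (-2.0), (30.8), (11.8), (-1.2), 0, 0], [-0.06, (-4.0), (61.6), (23.6), (-2.3), 0, 0], [-0.06, (-6.0), (92.4), (35.3), (-3.5), 0, 0], [-0.06, (-8.0), (123.2), (47.1), (-4.6), 0, 0], [-0.06, (-10.0), (154.0), (58.9), (-5.8), 0, 0]]
[[-0.06, (-2.0), (29.4), (14.8), (-1.2), 0, 0], [-0.06, (-4.0), (58.9), (29.6), (-2.4), 0, 0], [-0.06, (-6.0), (88.3), (44.5), (-3.5), 0, 0], [-0.06, (-8.0), (117.8), (59.3), (-4.7), 0, 0], [-0.06, (-10.0), (147.2), (74.1), (-5.9), 0, 0]]
dist 95.0
[[-0.06, (19.0), (0.0), (0.0), (0.0), 0, 0], [-0.06, (38.0), (0.0), (0.0), (0.0), 0, 0], [-0.06, (57.0), (0.0), (0.0), (0.0), 0, 0], [-0.06, (76.0), (0.0), (0.0), (0.0), 0, 0], [-0.06, (95.0), (0.0), (0.0), (0.0), 0, 0]]
```

>>> carry_out(deltas=[[-0.06,-2.0,30.8,11.8,-1.2,0,0],[-0.06,-4.0,61.6,23.6,-2.3,0,0],[-0.06,-6.0,92.4,35.3,-3.5,0,0],[-0.06,-8.0,123.2,47.1,-4.6,0,0],[-0.06,-10.0,154.0,58.9,-5.8,0,0]], newtons=20)

```text
time_s: 15.98
eef_pos: [581.3, 15.1, 130.7]
ee_rot: [0.707, -0.024, 0.706, 0.024]
force: [0.3, 0.5, 0.5]
grip_width: 0.527
```

>>> carry_out(deltas=[[-0.06,-2.0,29.4,14.8,-1.2,0,0],[-0.06,-4.0,58.9,29.6,-2.4,0,0],[-0.06,-6.0,88.3,44.5,-3.5,0,0],[-0.06,-8.0,122,62,-4.7,0,0],[-0.06,-10.0,147.2,74.1,-5.9,0,0]])

```text
time_s: 16.6
eef_pos: [644.9, 167.6, 140.6]
ee_rot: [0.705, -0.061, 0.704, 0.061]
force: [0.2, -0.4, 0.3]
grip_width: 0.532
```

>>> carry_out(deltas=[[-0.06,5,0,0,0,0,0],[-0.06,25,0,0,0,0,0],[-0.06,50,0,0,0,0,0],[-0.06,76,0,0,0,0,0],[-0.06,95,0,0,0,0,0]])

```text
time_s: 17.23
eef_pos: [644.2, 164.4, 43.9]
ee_rot: [0.704, -0.06, 0.705, 0.06]
force: [-0.3, 0.1, 0.2]
grip_width: 0.527
```

```bash
python3 - <<'E'
from h import *
st();snap("side","s4",230,90,133,120,4);st();panel(cv2.imread("pics/s4_full.png"))
E
```

```text
17.23 [644.2 164.4  43.9] th 99.71 F [-0.28  0.08  0.25] Fd 0.12 w 0.527
17.27 [643.1 164.3  41.4] th 99.71 F [-0.31 -0.29 -2.63] Fd -0.23 w 0.533
side [282, 155, 43, 36, 1009] [303.  172.9]
side [269, 130, 21, 5, 67] [278.6 131.3]
```

View pics/s4.png

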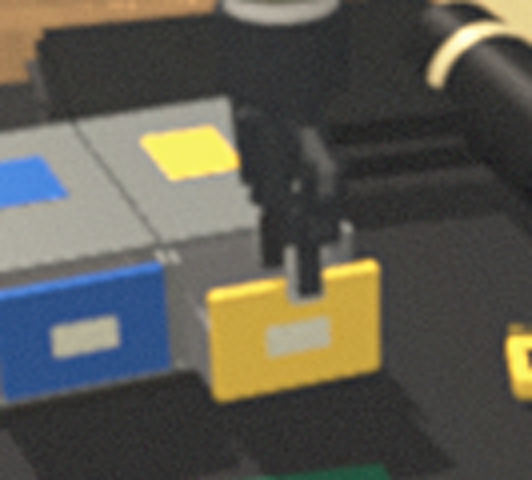

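The jaws straddle the panel, with the front finger at (305,280) and the rear one behind. Now I'll close on it and draw.

>>> carry_out(deltas=[[1,0,0,0,0,0,0],[1,0,0,0,0,0,0],[1,0,0,0,0,0,0],[1,0,0,0,0,0,0],[1,0,0,0,0,0,0]], newtons=25)

```text
time_s: 17.9
eef_pos: [645.4, 164.7, 46.2]
ee_rot: [0.705, -0.06, 0.704, 0.06]
force: [-0.4, -0.6, 5.6]
grip_width: 0.089
```

>>> carry_out(deltas=[[1,0,-3,0,0,0,0],[1,0,-8,0,0,0,0],[1,0,-14,0,0,0,0],[1,0,-20,0,0,0,0],[1,0,-25,0,0,0,0]])

```text
time_s: 18.52
eef_pos: [649.5, 140.0, 46.2]
ee_rot: [0.705, -0.06, 0.704, 0.06]
force: [-1.1, 1.1, 5.8]
grip_width: 0.088
```

```bash
python3 - <<'E'
from h import *
st();snap("side","s5",230,90,133,120,4);st();panel(cv2.imread("pics/s5_full.png"))
E
```

```text
18.52 [649.5 140.   46.2] th 99.73 F [-1.05  1.1   5.79] Fd 1.26 w 0.088
18.57 [649.7 139.4  46.2] th 99.71 F [-2.09 -0.34  6.31] Fd 0.02 w 0.091
side [285, 159, 44, 37, 1077] [306.9 177.3]
side [270, 130, 20, 5, 67] [278.6 131.3]
```

The drawer moves with the grip. I'll draw it the rest of the way, slowing at the end.

>>> carry_out(deltas=[[1,0,-7,0,0,0,0],[1,0,-15,0,0,0,0],[1,0,-23,0,0,0,0],[1,0,-30,0,0,0,0],[1,0,-34,0,0,0,0]])

```text
time_s: 19.2
eef_pos: [655.2, 106.3, 46.2]
ee_rot: [0.705, -0.06, 0.704, 0.06]
force: [-1.0, 1.5, 6.4]
grip_width: 0.086
```

>>> carry_out(deltas=[[1,0,0,0,0,0,0],[-0.06,0,0,0,0,0,0],[-0.06,0,0,0,0,0,0],[-0.06,0,0,0,0,0,0],[-0.06,0,0,0,0,0,0]])

```text
time_s: 19.82
eef_pos: [654.7, 106.5, 44.8]
ee_rot: [0.704, -0.06, 0.705, 0.06]
force: [-0.6, -0.0, 0.0]
grip_width: 0.532
```

>>> carry_out(deltas=[[-0.06,-10,0,0,0,0,0],[-0.06,-30,0,0,0,0,0],[-0.06,-52,0,0,0,0,0],[-0.06,-74,0,0,0,0,0],[-0.06,-90,0,0,0,0,0]])

```text
time_s: 20.45
eef_pos: [655.0, 106.5, 136.7]
ee_rot: [0.705, -0.06, 0.704, 0.06]
force: [0.9, -0.4, 0.0]
grip_width: 0.531
```

```bash
python3 - <<'E'
from h import *
st();snap("side","s6",230,90,133,120,4);st();panel(cv2.imread("pics/s6_full.png"))
c=np.array(cmd()); c[:3]+=tool(c[3]).apply([-90,-59,0]); json.dump(c.tolist(),open("cmd.json","w"))
plan([516.5,-139,110],88,2,-1);plan([516.5,-139,4.5],88,1,-1)
E
```

```text
20.45 [655.  106.5 136.7] th 99.73 F [ 0.9  -0.45  0.01] Fd -0.59 w 0.531
20.5 [655.8 106.5 138.7] th 99.73 F [ 0.35 -0.61  1.22] Fd -0.66 w 0.53
side [290, 165, 45, 38, 1156] [312.3 183.3]
side [269, 130, 21, 5, 67] [278.6 131.3]
dist 283.0
[[-1, (2.5), (-21.9), (-17.8), (1.2), 0, 0], [-1, (5.0), (-43.7), (-35.5), (2.4), 0, 0], [-1, (7.5), (-65.6), (-53.3), (3.5), 0, 0], [-1, (10.0), (-87.4), (-71.0), (4.7), 0, 0], [-1, (12.5), (-109.3), (-88.8), (5.9), 0, 0]]
[[-1, (2.5), (-23.6), (-15.4), (1.2), 0, 0], [-1, (5.0), (-47.2), (-30.9), (2.3), 0, 0], [-1, (7.5), (-70.7), (-46.3), (3.5), 0, 0], [-1, (10.0), (-94.3), (-61.8), (4.6), 0, 0], [-1, (12.5), (-117.9), (-77.2), (5.8), 0, 0]]
dist 106.0
[[-1, (21.1), (0.0), (0.0), (0.0), 0, 0], [-1, (42.2), (0.0), (0.0), (0.0), 0, 0], [-1, (63.3), (0.0), (0.0), (0.0), 0, 0], [-1, (84.4), (0.0), (0.0), (0.0), 0, 0], [-1, (105.5), (0.0), (0.0), (0.0), 0, 0]]
```

The drawer is about 113 mm out and stays there. On to the case.

>>> carry_out(deltas=[[-1,2.5,-21.9,-17.8,1.2,0,0],[-1,5.0,-43.7,-35.5,2.4,0,0],[-1,7.5,-65.6,-53.3,3.5,0,0],[-1,10.0,-87.4,-71.0,4.7,0,0],[-1,12.5,-109.3,-88.8,5.9,0,0]])

```text
time_s: 21.12
eef_pos: [585.0, -17.0, 122.2]
ee_rot: [0.707, -0.023, 0.707, 0.023]
force: [0.8, -0.4, 0.5]
grip_width: 1.0
```

>>> carry_out(deltas=[[-1,2.5,-23.6,-15.4,1.2,0,0],[-1,5.0,-47.2,-30.9,2.3,0,0],[-1,7.5,-72.0,-48.0,3.5,0,0],[-1,10.0,-102.0,-67.0,4.6,0,0],[-1,12.5,-117.9,-77.2,5.8,0,0]])

```text
time_s: 21.75
eef_pos: [515.8, -140.1, 109.8]
ee_rot: [0.707, 0.013, 0.707, -0.013]
force: [-0.1, 0.6, -0.6]
grip_width: 0.996
```

>>> carry_out(deltas=[[-1,10,0,0,0,0,0],[-1,30,0,0,0,0,0],[-1,50,0,0,0,0,0],[-1,66,0,0,0,0,0],[-1,75.5,0,0,0,0,0]])

```text
time_s: 22.38
eef_pos: [516.5, -138.3, 33.4]
ee_rot: [0.707, 0.012, 0.707, -0.012]
force: [0.2, -0.5, 0.1]
grip_width: 1.001
```

```bash
python3 - <<'E'
from h import *
st();snap("side","s7",225,190,110,110,5);st();print(w2p("side",[[516.5,-139,17],[516.5,-139,35]]))
E
```

```text
22.38 [ 516.5 -138.3   33.4] th 88.07 F [ 0.21 -0.47  0.09] Fd -0.5 w 1.001
22.43 [ 516.1 -138.3   32.7] th 88.05 F [-0.14 -0.   -1.18] Fd 0.02 w 1.003
[[268.13167766 264.03709082]
 [267.49885282 256.65188779]]
```

View pics/s7.png

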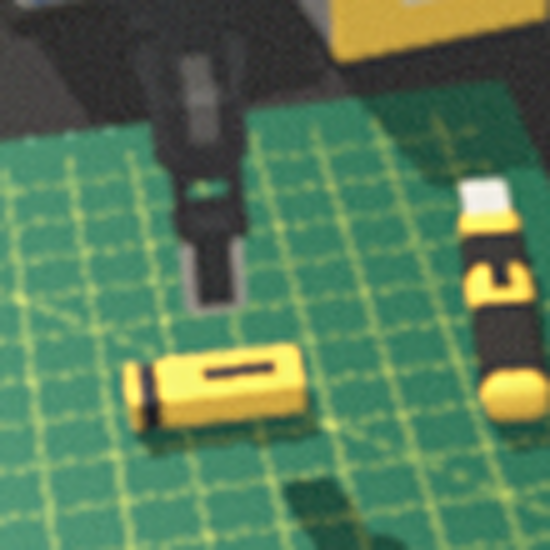

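This view shows one finger at (215,270) in the crop and the case, still undisturbed, at (215,385). I'll compare the finger with its predicted projection before going lower.

```bash
python3 - <<'E'
from h import *
P=[[x,y,z] for y in(-96,-139,-181) for z in(33,46,60) for x in (516.5,)]
for p,q in zip(P,w2p("side",P)): print(p,((q-[225,190])*5).round())
print("30N/px width 22mm:",(w2p("side",[[527,-139,46]])-w2p("side",[[505,-139,46]]))*5)
snap("side","x",225,190,110,110,5); A=viewer.capture("top"); 
im=cv2.imread("pics/s3_full.png"); 
E
```

```text
[516.5, -96, 33] [199. 275.]
[516.5, -96, 46] [196. 248.]
[516.5, -96, 60] [194. 219.]
[516.5, -139, 33] [213. 337.]
[516.5, -139, 46] [211. 310.]
[516.5, -139, 60] [208. 281.]
[516.5, -181, 33] [228. 402.]
[516.5, -181, 46] [225. 375.]
[516.5, -181, 60] [223. 345.]
30N/px width 22mm: [[56.66490615 -7.74978747]]
```

```bash
python3 - <<'E'
from h import *
def solve(name,xy,uv,off):
    for dy in off:
        z=np.arange(0,250,1.); q=w2p("side",np.c_[np.full_like(z,xy[0]),np.full_like(z,xy[1]+dy),z]); i=np.abs(q[:,1]-uv[1]).argmin(); print(name,"dy",dy,"z",z[i],"u",q[i,0].round(1),"obs u",uv[0])
solve("s1 shut tcp z31",(642,168.4),(215+(660-400)/3.008,100+197/3.0),(-14,0))
solve("s2 shut tcp z136",(654.7,108.2),(190+483/4,80+222/4),(-14,0))
solve("s3 open tcp z121",(516,-140.5),(200+100/1.56,105+166/1.56),(-42,42))
solve("s4 .53 tcp z41",(643.1,164.3),(230+307/4,90+298/4),(-37,-22))
solve("s7 open tcp z33",(516.1,-138.3),(225+215/5,190+305/5),(-55,-42,42))
print(rot(ctrl.sense()["ee_rot"]).as_matrix().round(3))
E
```

```text
s1 shut tcp z31 dy -14 z 71.0 u 302.6 obs u 301.43617021276594
s1 shut tcp z31 dy 0 z 64.0 u 301.6 obs u 301.43617021276594
s2 shut tcp z136 dy -14 z 173.0 u 311.8 obs u 310.75
s2 shut tcp z136 dy 0 z 167.0 u 310.6 obs u 310.75
s3 open tcp z121 dy -42 z 165.0 u 265.4 obs u 264.1025641025641
s3 open tcp z121 dy 42 z 114.0 u 261.6 obs u 264.1025641025641
s4 .53 tcp z41 dy -37 z 88.0 u 305.0 obs u 306.75
s4 .53 tcp z41 dy -22 z 80.0 u 303.9 obs u 306.75
s7 open tcp z33 dy -55 z 87.0 u 269.2 obs u 268.0
s7 open tcp z33 dy -42 z 78.0 u 268.6 obs u 268.0
s7 open tcp z33 dy 42 z 18.0 u 265.1 obs u 268.0
[[-0.     0.034  0.999]
 [ 0.     0.999 -0.034]
 [-1.     0.    -0.   ]]
```

Across five pictures the finger ends sit about 33 mm higher than the reported TCP would put them. That explains the missed hook: the tip passed at z of about 82, just above the panel. From here I'll trust pictures and touch for height. Next I'll narrow the jaws and descend with care.

>>> carry_out(deltas=[[-0.08,5,0,0,0,0,0],[-0.08,15,0,0,0,0,0],[-0.08,25,0,0,0,0,0],[-0.08,34,0,0,0,0,0],[-0.08,40,0,0,0,0,0]], newtons=20)

```text
time_s: 23.15
eef_pos: [516.3, -139.0, -6.3]
ee_rot: [0.707, 0.012, 0.707, -0.012]
force: [0.4, 0.5, 0.6]
grip_width: 0.539
```

```bash
python3 - <<'E'
from h import *
snap("side","s8",235,210,80,80,7);st()
P=[[516.5,y,z] for y in(-115,-163) for z in(20,30,40)]
for p,q in zip(P,w2p("side",P)): print(p,((q-[235,210])*7).round())
E
```

```text
23.2 [ 516.  -138.8   -6.8] th 88.02 F [-0.5  -0.17 -0.66] Fd -0.09 w 0.54
[516.5, -115, 20] [220. 320.]
[516.5, -115, 30] [218. 292.]
[516.5, -115, 40] [215. 263.]
[516.5, -163, 20] [243. 421.]
[516.5, -163, 30] [240. 392.]
[516.5, -163, 40] [238. 363.]
```

View pics/s8.png

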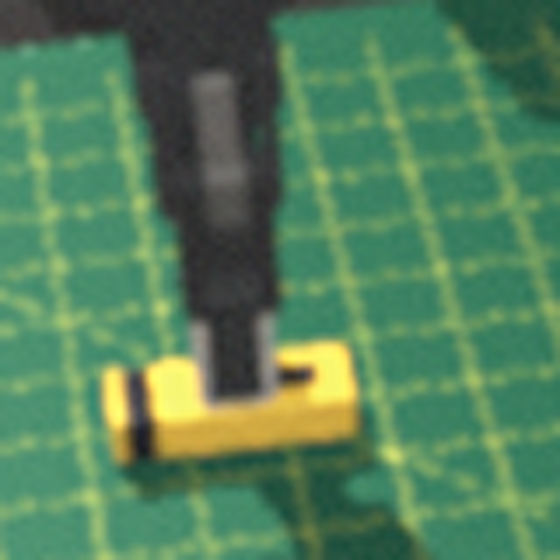

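The near finger tip is at (237,400) in the crop, so z is about 27, and it's centred on the case. I need about 20 mm more.

>>> carry_out(deltas=[[-0.08,6,0,0,0,0,0],[-0.08,11,0,0,0,0,0],[-0.08,14,0,0,0,0,0],[-0.08,16,0,0,0,0,0],[-0.08,17,0,0,0,0,0]])

```text
time_s: 23.82
eef_pos: [516.6, -139.1, -22.5]
ee_rot: [0.707, 0.012, 0.707, -0.012]
force: [-0.1, 1.1, -0.5]
grip_width: 0.542
```

>>> carry_out(deltas=[[-0.08,1,0,0,0,0,0],[-0.08,2,0,0,0,0,0],[-0.08,3,0,0,0,0,0],[-0.08,3,0,0,0,0,0],[-0.08,3,0,0,0,0,0]])

```text
time_s: 24.45
eef_pos: [516.5, -139.0, -25.5]
ee_rot: [0.707, 0.012, 0.707, -0.012]
force: [0.6, 0.2, -0.2]
grip_width: 0.542
```

Nothing touched yet. I'll close gently, then lift.

>>> carry_out(deltas=[[1,0,0,0,0,0,0],[1,0,0,0,0,0,0],[1,0,0,0,0,0,0],[1,0,0,0,0,0,0],[1,0,0,0,0,0,0]], newtons=25)

```text
time_s: 25.08
eef_pos: [516.6, -139.1, -25.3]
ee_rot: [0.707, 0.012, 0.707, -0.012]
force: [-0.2, 0.2, 3.7]
grip_width: 0.299
```

>>> carry_out(deltas=[[1,-5,0,0,0,0,0],[1,-15,0,0,0,0,0],[1,-28,0,0,0,0,0],[1,-40,0,0,0,0,0],[1,-50,0,0,0,0,0]])

```text
time_s: 25.7
eef_pos: [516.7, -139.1, 25.6]
ee_rot: [0.707, 0.012, 0.707, -0.012]
force: [0.1, -0.2, -1.2]
grip_width: 0.299
```

```bash
python3 - <<'E'
from h import *
snap("side","s9",225,180,100,85,6);st()
json.dump([516.46,-139.05,24.5,88.03],open("cmd.json","w"))
T=F-(113-62.5)*D; print(T)
plan([516.5,-139,110],88,1,1);plan([*T,110],TH,2,1)
E
```

```text
25.75 [ 517.3 -139.4   26.6] th 88.03 F [ 0.52 -0.34  0.79] Fd -0.42 w 0.293
[645.00871367 163.22197481]
dist 86.0
[[1, (-17.1), (0.0), (0.0), (0.0), 0, 0], [1, (-34.2), (0.0), (0.0), (0.0), 0, 0], [1, (-51.3), (0.1), (0.0), (0.0), 0, 0], [1, (-68.4), (0.1), (0.0), (0.0), 0, 0], [1, (-85.5), (0.1), (0.0), (0.0), 0, 0]]
dist 328.0
[[1, (0.0), (30.6), (11.8), (-1.2), 0, 0], [1, (0.0), (61.3), (23.6), (-2.3), 0, 0], [1, (0.0), (91.9), (35.4), (-3.5), 0, 0], [1, (0.0), (122.6), (47.2), (-4.6), 0, 0], [1, (0.0), (153.2), (59.0), (-5.8), 0, 0]]
[[1, (0.0), (29.3), (14.9), (-1.2), 0, 0], [1, (0.0), (58.6), (29.7), (-2.4), 0, 0], [1, (0.0), (87.9), (44.6), (-3.5), 0, 0], [1, (0.0), (117.2), (59.4), (-4.7), 0, 0], [1, (0.0), (146.5), (74.3), (-5.9), 0, 0]]
```

View pics/s9.png

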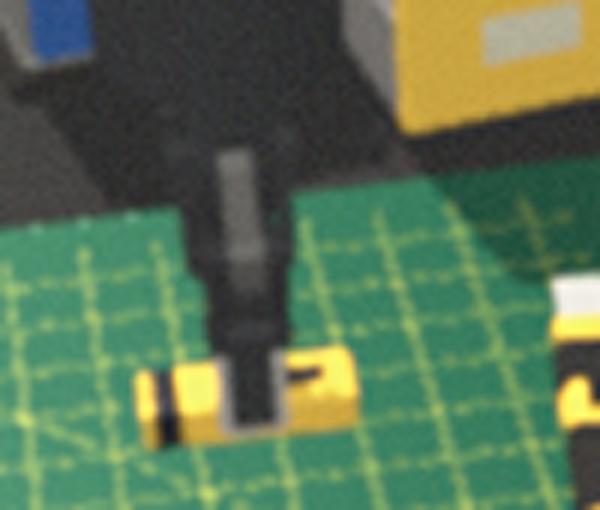

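The case is held level in the jaws, opening 25 mm. Carrying it to the tray.

>>> carry_out(deltas=[[1,-15,0,0,0,0,0],[1,-34,0,0,0,0,0],[1,-53,0,0,0,0,0],[1,-72,0,0,0,0,0],[1,-85.5,0,0,0,0,0]])

```text
time_s: 26.38
eef_pos: [516.7, -139.1, 111.3]
ee_rot: [0.707, 0.012, 0.707, -0.012]
force: [0.0, -0.2, -0.9]
grip_width: 0.298
```

>>> carry_out(deltas=[[1,0,25,9,-1.2,0,0],[1,0,56,21,-2.3,0,0],[1,0,88,33.5,-3.5,0,0],[1,0,121,46.5,-4.6,0,0],[1,0,153.2,59.0,-5.8,0,0]])

```text
time_s: 27.0
eef_pos: [581.0, 13.2, 110.1]
ee_rot: [0.707, -0.024, 0.707, 0.024]
force: [0.9, -0.5, -1.3]
grip_width: 0.29
```

>>> carry_out(deltas=[[1,0,32,16,-1.2,0,0],[1,0,64,32.5,-2.4,0,0],[1,0,98,49.5,-3.5,0,0],[1,0,128,65,-4.7,0,0],[1,0,146.5,74.3,-5.9,0,0]])

```text
time_s: 27.62
eef_pos: [645.2, 164.7, 109.9]
ee_rot: [0.704, -0.061, 0.705, 0.061]
force: [0.1, -0.6, -0.5]
grip_width: 0.295
```

```bash
python3 - <<'E'
from h import *
snap("side","s10",240,100,110,120,5);st();panel(cv2.imread("pics/s10_full.png"));c=cmd();print(c,((np.array(c[:2])-F)@D))
E
```

```text
27.68 [645.5 166.4 109.8] th 99.94 F [-0.35  2.22 -1.99] Fd 2.25 w 0.294
side [290, 165, 45, 38, 1158] [312.3 183.3]
side [269, 130, 23, 12, 105] [282.  133.1]
side [308, 130, 10, 9, 78] [312.9 134.1]
[645.0433991583235, 163.26697692932729, 110.0, 99.73] -50.461485392600174
```

>>> carry_out(deltas=[[1,5,0,0,0,0,0],[1,20,0,0,0,0,0],[1,42,0,0,0,0,0],[1,62,0,0,0,0,0],[1,75,0,0,0,0,0]])

```text
time_s: 28.3
eef_pos: [644.3, 162.3, 33.2]
ee_rot: [0.704, -0.06, 0.705, 0.06]
force: [0.7, 0.3, -1.6]
grip_width: 0.295
```

>>> carry_out(deltas=[[1,10,0,0,0,0,0],[1,22,0,0,0,0,0],[1,32,0,0,0,0,0],[1,39,0,0,0,0,0],[1,43,0,0,0,0,0]])

```text
time_s: 28.92
eef_pos: [645.1, 163.2, -8.4]
ee_rot: [0.705, -0.06, 0.705, 0.06]
force: [-0.3, 0.4, 0.1]
grip_width: 0.296
```

>>> carry_out(deltas=[[1,1,0,0,0,0,0],[1,1.5,0,0,0,0,0],[1,2,0,0,0,0,0],[1,2.5,0,0,0,0,0],[1,3,0,0,0,0,0]])

```text
time_s: 29.55
eef_pos: [645.1, 163.2, -11.0]
ee_rot: [0.705, -0.06, 0.705, 0.06]
force: [-0.2, -0.5, -0.2]
grip_width: 0.296
```

>>> carry_out(deltas=[[1,0.5,0,0,0,0,0],[1,1,0,0,0,0,0],[1,1,0,0,0,0,0],[1,1,0,0,0,0,0],[1,1,0,0,0,0,0]])

```text
time_s: 30.18
eef_pos: [645.1, 163.2, -12.0]
ee_rot: [0.705, -0.06, 0.705, 0.06]
force: [-0.6, -0.1, -0.8]
grip_width: 0.296
```

>>> carry_out(deltas=[[0.2,0,0,0,0,0,0],[0.05,0,0,0,0,0,0],[0.05,0,0,0,0,0,0],[0.05,0,0,0,0,0,0],[0.05,0,0,0,0,0,0]])

```text
time_s: 30.8
eef_pos: [645.2, 163.2, -12.0]
ee_rot: [0.705, -0.06, 0.705, 0.06]
force: [0.8, 0.1, 0.1]
grip_width: 0.475
```

>>> carry_out(deltas=[[0.05,-6,0,0,0,0,0],[0.05,-20,0,0,0,0,0],[0.05,-45,0,0,0,0,0],[0.05,-72,0,0,0,0,0],[0.05,-97,0,0,0,0,0]])

```text
time_s: 31.42
eef_pos: [645.4, 163.2, 87.2]
ee_rot: [0.705, -0.06, 0.704, 0.06]
force: [0.4, -0.4, 0.4]
grip_width: 0.477
```

```bash
python3 - <<'E'
from h import *
json.dump([645.04,163.27,85,99.73],open("cmd.json","w"))
print("panel in front stand-off s=-160");plan([*(F-160*D),85],TH,1,1);plan([*(F-160*D),10],TH,1,1)
E
```

```text
panel in front stand-off s=-160
dist 110.0
[[1, (0.0), (-21.9), (-0.0), (0.0), 0, 0], [1, (0.0), (-43.8), (-0.0), (0.0), 0, 0], [1, (0.0), (-65.7), (-0.1), (0.0), 0, 0], [1, (0.0), (-87.6), (-0.1), (0.0), 0, 0], [1, (0.0), (-109.5), (-0.1), (0.0), 0, 0]]
dist 75.0
[[1, (15.0), (-0.0), (0.0), (0.0), 0, 0], [1, (30.0), (-0.0), (0.0), (0.0), 0, 0], [1, (45.0), (-0.0), (0.0), (0.0), 0, 0], [1, (60.0), (-0.0), (0.0), (0.0), 0, 0], [1, (75.0), (-0.0), (0.0), (0.0), 0, 0]]
```

>>> carry_out(deltas=[[1,0,-18,0,0,0,0],[1,0,-42,0,0,0,0],[1,0,-68,0,0,0,0],[1,0,-92,0,0,0,0],[1,0,-109.5,0,0,0,0]])

```text
time_s: 32.05
eef_pos: [663.6, 53.1, 84.3]
ee_rot: [0.704, -0.059, 0.705, 0.06]
force: [-0.0, 0.9, -0.1]
grip_width: 0.001
```

>>> carry_out(deltas=[[1,10,0,0,0,0,0],[1,28,0,0,0,0,0],[1,48,0,0,0,0,0],[1,65,0,0,0,0,0],[1,75,0,0,0,0,0]])

```text
time_s: 32.67
eef_pos: [663.0, 55.9, 8.3]
ee_rot: [0.704, -0.06, 0.705, 0.06]
force: [0.5, -1.5, -0.5]
grip_width: 0.001
```

```bash
python3 - <<'E'
from h import *
st();snap("top","t11",150,195,110,130,4);snap("side","s11",240,100,110,130,4)
panel(cv2.imread("pics/s11_full.png"))
cv2.imwrite("pics/c11.png",np.hstack([cv2.imread("pics/t11.png")[:, :395],cv2.imread("pics/s11.png")[:, :395]]))
E
```

```text
32.67 [663.   55.9   8.3] th 99.77 F [ 0.46 -1.52 -0.51] Fd -1.58 w 0.001
side [290, 171, 26, 32, 595] [301.1 186.5]
side [325, 176, 10, 20, 150] [330. 187.]
side [269, 130, 21, 5, 67] [278.6 131.3]
```

View pics/c11.png

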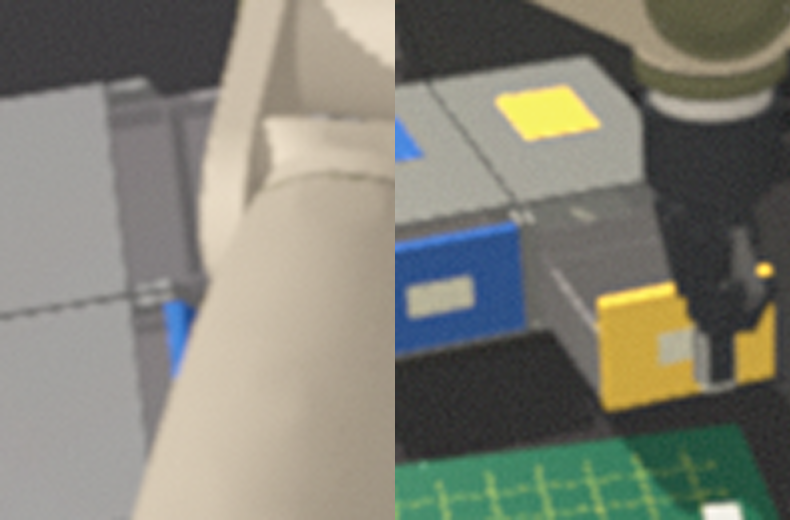

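The tray contents are hidden here: the arm blocks the top view and the panel blocks the side view. The fingers at (715,370) hold nothing. Now I'll push the drawer in.

>>> carry_out(deltas=[[1,0,6,0,0,0,0],[1,0,13,0,0,0,0],[1,0,20,0,0,0,0],[1,0,26,0,0,0,0],[1,0,30,0,0,0,0]])

```text
time_s: 33.4
eef_pos: [658.5, 85.3, 10.1]
ee_rot: [0.705, -0.06, 0.705, 0.06]
force: [-0.2, -1.8, -0.3]
grip_width: -0.0
```

>>> carry_out(deltas=[[1,0,4,0,0,0,0],[1,0,12,0,0,0,0],[1,0,22,0,0,0,0],[1,0,33,0,0,0,0],[1,0,43,0,0,0,0]])

```text
time_s: 34.02
eef_pos: [651.3, 128.1, 10.1]
ee_rot: [0.705, -0.06, 0.704, 0.06]
force: [1.0, -1.4, 0.6]
grip_width: 0.0
```

>>> carry_out(deltas=[[1,0,9,0,0,0,0],[1,0,18,0,0,0,0],[1,0,27,0,0,0,0],[1,0,36,0,0,0,0],[1,0,43,0,0,0,0]])

```text
time_s: 34.65
eef_pos: [644.1, 170.0, 10.1]
ee_rot: [0.705, -0.06, 0.704, 0.06]
force: [2.9, -3.9, 0.3]
grip_width: 0.003
```

>>> carry_out(deltas=[[1,0,6,0,0,0,0],[1,0,12,0,0,0,0],[1,0,17,0,0,0,0],[1,0,21,0,0,0,0],[1,0,23,0,0,0,0]])

```text
time_s: 35.28
eef_pos: [640.3, 192.3, 10.0]
ee_rot: [0.705, -0.06, 0.704, 0.06]
force: [4.2, -5.2, 0.3]
grip_width: 0.002
```

```bash
python3 - <<'E'
from h import *
st();print((ctrl.sense()["eef_pos"][:2]-F)@D);im=viewer.capture("side")[:,:,::-1].copy();panel(im);cv2.imwrite("pics/s12_full.png",im)
E
```

```text
35.27 [640.3 192.3  10. ] th 99.72 F [ 4.19 -5.16  0.29] Fd -5.79 w 0.002
-21.055521405166765
side [276, 148, 43, 35, 885] [296.2 165.9]
side [270, 130, 17, 5, 58] [277.8 131.3]
```

>>> carry_out(deltas=[[1,0,0.6,0,0,0,0],[1,0,1.2,0,0,0,0],[1,0,1.8,0,0,0,0],[1,0,2.4,0,0,0,0],[1,0,3,0,0,0,0]])

```text
time_s: 35.95
eef_pos: [639.8, 195.2, 10.1]
ee_rot: [0.705, -0.06, 0.704, 0.06]
force: [2.8, -3.6, 0.5]
grip_width: 0.002
```

>>> carry_out(deltas=[[1,0,0.6,0,0,0,0],[1,0,1.2,0,0,0,0],[1,0,1.8,0,0,0,0],[1,0,2.4,0,0,0,0],[1,0,3,0,0,0,0]])

```text
time_s: 36.58
eef_pos: [639.3, 198.1, 10.0]
ee_rot: [0.705, -0.06, 0.704, 0.06]
force: [4.9, -3.9, -0.1]
grip_width: 0.001
```

>>> carry_out(deltas=[[1,0,0.6,0,0,0,0],[1,0,1.2,0,0,0,0],[1,0,1.8,0,0,0,0],[1,0,2,0,0,0,0],[1,0,2,0,0,0,0]])

```text
time_s: 37.2
eef_pos: [638.9, 200.1, 10.0]
ee_rot: [0.705, -0.06, 0.704, 0.06]
force: [4.0, -4.0, 0.1]
grip_width: 0.001
```

>>> carry_out(deltas=[[1,0,0.5,0,0,0,0],[1,0,1,0,0,0,0],[1,0,1.5,0,0,0,0],[1,0,1.5,0,0,0,0],[1,0,1.5,0,0,0,0]])

```text
time_s: 37.83
eef_pos: [638.7, 201.6, 10.0]
ee_rot: [0.705, -0.06, 0.704, 0.06]
force: [3.2, -3.6, -0.6]
grip_width: 0.002
```

>>> carry_out(deltas=[[1,0,0.4,0,0,0,0],[1,0,0.8,0,0,0,0],[1,0,1,0,0,0,0],[1,0,1,0,0,0,0],[1,0,1,0,0,0,0]])

```text
time_s: 38.45
eef_pos: [638.5, 202.6, 10.0]
ee_rot: [0.705, -0.06, 0.704, 0.06]
force: [2.9, -3.6, -0.0]
grip_width: 0.001
```

>>> carry_out(deltas=[[1,0,0.3,0,0,0,0],[1,0,0.6,0,0,0,0],[1,0,0.8,0,0,0,0],[1,0,0.8,0,0,0,0],[1,0,0.8,0,0,0,0]])

```text
time_s: 39.08
eef_pos: [638.4, 203.3, 10.0]
ee_rot: [0.705, -0.06, 0.704, 0.06]
force: [3.6, -3.9, 1.5]
grip_width: -0.007
```

>>> carry_out(deltas=[[1,0,0.3,0,0,0,0],[1,0,0.6,0,0,0,0],[1,0,0.7,0,0,0,0],[1,0,0.7,0,0,0,0],[1,0,0.7,0,0,0,0]])

```text
time_s: 39.7
eef_pos: [638.3, 204.0, 10.0]
ee_rot: [0.705, -0.06, 0.704, 0.06]
force: [3.6, -3.5, 1.2]
grip_width: -0.0
```

>>> carry_out(deltas=[[1,0,0.3,0,0,0,0],[1,0,0.6,0,0,0,0],[1,0,0.7,0,0,0,0],[1,0,0.7,0,0,0,0],[1,0,0.7,0,0,0,0]])

```text
time_s: 40.33
eef_pos: [638.1, 204.8, 10.0]
ee_rot: [0.705, -0.06, 0.705, 0.06]
force: [3.4, -4.2, 0.7]
grip_width: -0.003
```

>>> carry_out(deltas=[[1,0,0.3,0,0,0,0],[1,0,0.6,0,0,0,0],[1,0,0.7,0,0,0,0],[1,0,0.7,0,0,0,0],[1,0,0.7,0,0,0,0]])

```text
time_s: 40.95
eef_pos: [637.8, 205.5, 10.0]
ee_rot: [0.705, -0.06, 0.705, 0.06]
force: [3.5, -2.4, 0.9]
grip_width: 0.004
```

>>> carry_out(deltas=[[1,0,0.3,0,0,0,0],[1,0,0.6,0,0,0,0],[1,0,0.6,0,0,0,0],[1,0,0.6,0,0,0,0],[1,0,0.6,0,0,0,0]])

```text
time_s: 41.58
eef_pos: [637.8, 206.0, 10.0]
ee_rot: [0.705, -0.06, 0.705, 0.06]
force: [2.5, -4.1, 1.1]
grip_width: -0.003
```

>>> carry_out(deltas=[[1,0,0.3,0,0,0,0],[1,0,0.6,0,0,0,0],[1,0,0.6,0,0,0,0],[1,0,0.6,0,0,0,0],[1,0,0.6,0,0,0,0]])

```text
time_s: 42.2
eef_pos: [637.7, 206.6, 10.0]
ee_rot: [0.705, -0.06, 0.705, 0.06]
force: [3.0, -4.7, 1.7]
grip_width: -0.002
```

>>> carry_out(deltas=[[1,0,0.2,0,0,0,0],[1,0,0.4,0,0,0,0],[1,0,0.5,0,0,0,0],[1,0,0.5,0,0,0,0],[1,0,0.5,0,0,0,0]])

```text
time_s: 42.82
eef_pos: [637.6, 206.7, 10.0]
ee_rot: [0.705, -0.06, 0.705, 0.06]
force: [3.3, -5.7, 1.6]
grip_width: 0.002
```

>>> carry_out(deltas=[[1,0,0.1,0,0,0,0],[1,0,0.2,0,0,0,0],[1,0,0.3,0,0,0,0],[1,0,0.3,0,0,0,0],[1,0,0.3,0,0,0,0]])

```text
time_s: 43.45
eef_pos: [637.6, 206.8, 10.0]
ee_rot: [0.705, -0.06, 0.705, 0.06]
force: [3.3, -6.3, 1.8]
grip_width: 0.001
```

The push is rising against the stop at about 6.8 N. I'll back off and let the catch take the drawer.

>>> carry_out(deltas=[[1,0,-3,0,0,0,0],[1,0,-8,0,0,0,0],[1,0,-16,0,0,0,0],[1,0,-35,0,0,0,0],[1,0,-60,0,0,0,0]])

```text
time_s: 44.08
eef_pos: [647.6, 147.2, 9.8]
ee_rot: [0.704, -0.06, 0.705, 0.06]
force: [-0.6, 0.1, 0.4]
grip_width: -0.002
```

>>> carry_out(deltas=[[1,-15,-30,0,0,0,0],[1,-40,-60,0,0,0,0],[1,-70,-80,0,0,0,0],[1,-90,-95,0,0,0,0],[1,-105,-100,0,0,0,0]])

```text
time_s: 44.7
eef_pos: [664.7, 48.1, 115.8]
ee_rot: [0.705, -0.059, 0.705, 0.059]
force: [-0.2, 0.2, -0.3]
grip_width: -0.003
```

```bash
python3 - <<'E'
from h import *
im=viewer.capture("side")[:,:,::-1].copy();panel(im);cv2.imwrite("pics/s13_full.png",im);st()
json.dump([*(ctrl.sense()["eef_pos"][:3].tolist()),99.73],open("cmd.json","w"))
plan([500,-139,160],88,2,1)
E
```

```text
side [275, 147, 42, 34, 986] [295.6 163.1]
side [270, 130, 20, 5, 66] [278.7 131.3]
44.75 [665.4  48.1 117.7] th 99.65 F [ 0.36 -0.5   2.52] Fd -0.55 w -0.003
dist 253.0
[[1, (-4.2), (-15.6), (-19.5), (1.2), 0, 0], [1, (-8.5), (-31.3), (-38.9), (2.4), 0, 0], [1, (-12.7), (-46.9), (-58.4), (3.5), 0, 0], [1, (-17.0), (-62.6), (-77.8), (4.7), 0, 0], [1, (-21.2), (-78.2), (-97.3), (5.9), 0, 0]]
[[1, (-4.2), (-17.6), (-17.8), (1.2), 0, 0], [1, (-8.4), (-35.2), (-35.5), (2.3), 0, 0], [1, (-12.7), (-52.7), (-53.3), (3.5), 0, 0], [1, (-16.9), (-70.3), (-71.0), (4.6), 0, 0], [1, (-21.1), (-87.9), (-88.8), (5.8), 0, 0]]
```

The panel is back at the pixels it had when latched. I'll move clear for one last look.

>>> carry_out(deltas=[[1,-4.2,-15.6,-19.5,1.2,0,0],[1,-8.5,-31.3,-38.9,2.4,0,0],[1,-12.7,-46.9,-58.4,3.5,0,0],[1,-17.0,-62.6,-77.8,4.7,0,0],[1,-21.2,-78.2,-97.3,5.9,0,0]])

```text
time_s: 45.38
eef_pos: [581.0, -43.9, 135.7]
ee_rot: [0.706, -0.023, 0.707, 0.024]
force: [-0.1, -0.3, 0.1]
grip_width: 0.002
```

>>> carry_out(deltas=[[1,-4.2,-17.6,-17.8,1.2,0,0],[1,-8.4,-35.2,-35.5,2.3,0,0],[1,-12.7,-52.7,-53.3,3.5,0,0],[1,-16.9,-70.3,-71.0,4.6,0,0],[1,-21.1,-87.9,-88.8,5.8,0,0]])

```text
time_s: 46.0
eef_pos: [498.3, -137.5, 156.9]
ee_rot: [0.707, 0.012, 0.707, -0.012]
force: [0.1, 0.1, -0.1]
grip_width: 0.002
```

```bash
python3 - <<'E'
from h import *
a=viewer.capture("top")[:,:,::-1];b=viewer.capture("side")[:,:,::-1].copy();panel(b);st()
cv2.imwrite("pics/end.png",np.hstack([cv2.resize(a[120:400,60:460],(400,280)),cv2.resize(b[90:370,100:500],(400,280))]))
E
```

```text
side [275, 147, 42, 34, 998] [295.8 162.9]
side [270, 130, 20, 5, 66] [278.7 131.3]
46.1 [ 498.2 -138.3  157.2] th 87.92 F [ 0.38  0.74 -0.17] Fd 0.66 w -0.002
```

View pics/end.png

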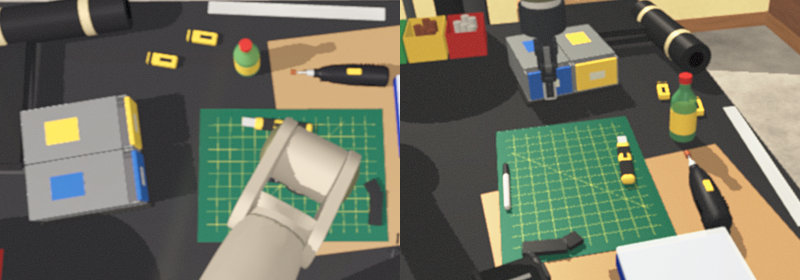

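The final view shows both drawer fronts flush, at (133,120) yellow and (140,178) blue. The case is off the mat, the knife, marker, bottle and decoy cases are in place, and the arm is clear. Handing in.

```bash
python3 -c "
from h import *
order.finish_job()"
```

```text
the job is handed in; nothing more can be done
```

I put the case in the yellow drawer's front tray, shut the drawer again and handed the job in at about 46 s of the 72 s allowed.

- **Sequence:** I pressed the yellow front until the push jumped to about 6.3 N. It sprang out about 55 mm, and I gripped the panel and drew it to about 113 mm. I set the case on the tray floor, then pushed the drawer shut to about 6.8 N at the stop, below the 11.5 N limit. Forces were read only at the end of each 0.6 s move, so a brief peak in between would not show.
- **Last checks:** After letting go, the yellow panel was at the same pixels as before the start, so the catch is holding. The blue drawer is flush. The mat no longer has the case on it, and the knife, marker and the other items in view look unmoved. The glue bottle was not in the last picture; the foam armour piece and the organiser were only partly in it.
- **Not seen directly:** I never had a picture of the case lying in the tray, because the arm and the panel hid it. That it is there rests on the release position, the jaws opening there, and the empty fingers and mat afterwards.
- **Disagreements:** The finger ends sat about 33 mm higher than the reported TCP height. My first attempt to draw the drawer therefore passed over the panel without moving it, and from then on I judged height by pictures. While pushing shut, the sensor also showed 3–4 N of sideways force that I did not fully explain; it was gone once I let go.

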